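# Roll the finned roller to its red line and lay it in the comb cradle

## Task

Roll the finned aluminium roller along the black rubber mat, without picking it up, until the red line along it faces straight up. Then take it by its plain middle and lay it in the blue comb cradle, discs between the cradle's fins: lower it fully home in the gripper before letting go, with the red line still on top. Either end may point either way; leave the other things on the desk where they are.

Things in the scene. Friction and masses are not known exactly. Their poses are not given: they have to be found in the camera images.
- roller: Loose aluminium roller, round and balanced, about 0.3 kg (varies), 136 mm long, lying on the mat at any heading; origin on its axis at mid-length, own y axis along it. Plain middle barrel of 34 mm diameter, 48 mm long between the discs; then each side four 48 mm discs, 4 mm thick, centred 26, 36, 46, 56 mm from the middle, on a 24 mm core that also ends in 10 mm stubs. It rolls on its discs.
- roller_line (a point): Point on the red line at the roller's middle, 17 mm from its axis along its own z axis. The line, 7 mm wide, runs along one side of the roller over barrel and disc rims; a red radial mark on both end faces points to it. The line is on top when the roller's z points up; it starts 106 degrees from upright, just below level on one side.
- mat: Fixed black rubber mat, 240 x 240 x 4 mm; origin at the centre of its underside, z up. With the roller on it the roller's axis is 28 mm above the desk.
- cradle: Fixed comb cradle: dark base 94 x 136 x 10 mm (x, y, z) with six upright blue fins, 3.5 mm thick, nominally at y = -51, -41, -31, 31, 41, 51 mm, each with a 45 degree V notch open upward (lowest point 25 mm, tips 55 mm above the desk). The comb of fins is clamped as one up to 4.2 mm off along y (unreported). |y| under 25 mm stays free above the base. Origin: centre of the underside, z up.
- cradle_seat (a point): Fixed point of the cradle, 42 mm above the desk; the roller's middle lies here when fully home, but shifted along y with the comb: find that shift by feel or sight. Roller along the cradle's y, its core in the V notches, the fins in the 6 mm gaps between its discs (1.25 mm play either way along y). Discs on top of fins hold it 17 mm too high; one gap off, 7 mm.
- bracket: Loose bystander: machined aluminium frame 90 x 45 x 18 mm, origin at the centre of its underside.
- bracket2: Loose bystander: machined aluminium frame 110 x 60 x 18 mm, origin at the centre of its underside.
- steel_block: Loose bystander: steel block 50 x 25 x 30 mm, origin at the centre of its underside.
- mug: Loose bystander: yellow mug, 80 mm wide, 95 mm high, origin at the centre of its underside.
- mouse: Loose bystander: black and red computer mouse 105 x 62 x 26 mm, origin at the centre of its underside.
- caliper: Loose bystander: caliper 200 x 70 x 12 mm lying flat, origin at the underside of its beam's middle.
Mind the look-alikes: they are no part of the job. Several things look just like the roller: the one meant starts farthest to the robot's right. There is more than one size of the cradle; the one meant has the size given above.

How it is judged (in metres and radians):
On the way, in this order (a step that is already met when the one before it is completed fails the run):
1. the roller lies on the mat with its red line on top (within about 11 degrees) (angle between roller's own z axis and vertical below 0.2 rad and height (world z) of roller below 0.033 m and contact force between roller and mat above 0.3 N), for 0.2 s.
2. the gripper, still holding the roller, has lowered it fully home in the cradle (z of roller in the frame of cradle_seat below 0.003 m and horizontal distance between roller and cradle_seat below 0.007 m and contact force between the fingers and roller above 1 N), for 0.1 s.
At the end, for the whole second after the job is handed in: The roller rests in the cradle, released and still, fins between its discs: its middle at most 7 mm from the seat point sideways, 3 mm above or 4 mm below it, along the cradle's y within 0.08 rad (either way round), red line on top within 0.27 rad (15 degrees) (z of roller in the frame of cradle_seat between -0.004 and 0.003 m and horizontal distance between roller and cradle_seat below 0.007 m and angle between the y axis of roller and the y axis of cradle, either way round below 0.08 rad and angle between roller's own z axis and vertical below 0.27 rad and linear speed of roller below 0.02 m/s); the robot touches nothing.
It fails at once if the roller is picked up (15 mm off the mat) before its red line is on top (more than 0.4 rad from upright) (height (world z) of roller above 0.043 m and angle between roller's own z axis and vertical above 0.4 rad).
It fails at once if the roller falls off the table (height (world z) of roller below 0 m).
It fails at once if a bystander is moved more than 20 mm (distance of any of bracket, bracket2, steel_block, mug, mouse, caliper from where it was at the start of the episode above 0.02 m).
It also fails if it takes over 67 s, if anything falls off the work surface, if the arm or the gripper's body presses on something with over 40 N, if the wrist force passes 120 N, or if a joint passes its speed limit or range.

## Robot

A 6-joint arm with a two-finger parallel gripper is mounted at the origin on the work surface. World frame = base frame: x ahead of the robot, y to its left, z up, the work surface at z = 0. Lengths are in mm, angles in degrees, forces in N, time in s.
With the tool pointing down it reaches from about 350 to 850 mm from the base axis. Payload 8.1 kg.
Tool frame: the origin (TCP) lies at the centre of the arm's flange, where the gripper is bolted on; the fingertips stand 173 mm ahead of it and the grasp point (between the pads) lies 155 mm ahead of it; z points along the fingers, y is the line along which they close (so a half turn about z gives the same grasp; the last joint's range is limited). The gripper opens to 85 mm and grips with 20 to 120 N. Pads are 22 mm wide; open, the fingers measure 114 mm over their backs; the gripper's body (76 mm by 85 mm) begins 54 mm behind the grasp point. The pads swing forward as they close: fully open they stand 13 mm farther back than shut.
Start: joints at [-78.174, 7.471, 85.268, -0, 87.261, -4.893], TCP at [172.626, -574.636, 404.692] pointing down, gripper open.
Joint ranges: [-169.43, 169.43], [-51.17, 129.36], [1.28, 143.12], [-76.62, 256.62], [0, 156.53], [-152.29, 152.29]. Speed limits (degrees/s): [136.94, 136.94, 159.86, 180, 180, 180].

## Interface

Orientations are given as [roll, pitch, yaw] about the fixed x, y, z axes, in that order (R = Rz(yaw) Ry(pitch) Rx(roll)).
In Python, from bench import * gives the robot as it stands.
- The arm moves only by the shell command python3 -m jog 'ROWS' [FORCE]. ROWS is text: rows parted by semicolons, each of 7 numbers parted by spaces: the shift along the tool's x, y, z scaled (see below), then the turn, a rotation vector about the tool's x, y, z scaled (see below), then the closure, from -1 (fully open) to 1 (shut). In form: tx ty tz wx wy wz hand; .... A call has 1 to 5 rows; each row shifts and turns the commanded pose from where the row before left it, along the tool's axes as they then stand; what a row does not reach is not made up. The controller multiplies each number of a shift by 0.1 m and each number of a turn by 60 degrees. A row lasts 1/8 s, in which the tool goes at most 62.5 mm and 10.7 degrees, less where a joint would pass 70% of its speed; a pose out of reach is approached as far as the arm can. A call with a number of a shift or a turn outside -1 to 1 is refused whole. A call with a gripper value outside its range is refused whole. The fingers move at their own pace and stop on an object; FORCE is the grip in N (left out, the last holds). Time passes only in rows, so rows that do not move let the fingers close. It gives the time, the measured TCP pose, the force, the opening and the grip force at its end, in the units of the state.
- sense(): the state, without advancing time (a new reading comes with each control period).
- snapshot(name): name is "scene" or "top" or "wrist"; returns a dict with "img" (420x560x3 uint8, red, green, blue), "fx", "fy", "cx", "cy" (pixels), "extrinsics" (4x4, takes a point from camera to world coordinates). Camera axes: x right, y down, z forward; pixel columns grow to the right and rows downward; lengths in mm; the calibration is good to about 2 mm. A picture is of the moment at which its call begins. There is no depth.
- hand_in(): hands the job in; it is judged then, once.
The state is a dict: "time": time; "joint_pos": joint angles; "qd": joint speeds; "joint_efforts": joint torques, N m; "tool_pos": TCP position; "tcp_rot": TCP orientation; "ft_force": force on the tool from outside, world axes, zero at the start; "wrist_torque": the same for the moment, N m; "finger_gap": finger opening in mm; "grip_force": force on a finger pad.
Only numpy, scipy, OpenCV 4.12 (cv2) and the standard library are available. Lean on these libraries where they do the work, as an engineer would, in place of code of your own. Each camera call takes 0.05 s, during which the arm holds its last target. There are 200 camera calls.

## Working session

There is one attempt and no reset: what is moved stays moved. The work goes in short steps, Python scripts to look and compute and a shell command to move; the robot and the scene stay as the last step left them, time stands still between calls to the robot, and variables do not carry over. Pictures are saved under pics/ and viewed, at most 10 in all, crops included, and the job is handed in when it is done.

```bash
mkdir -p pics; ls; cat > h.py <<'E'
from bench import *
import numpy as np, cv2
from scipy.spatial.transform import Rotation as R
def pt(s,u,v,z):
    E=np.array(s["extrinsics"]);d=E[:3,:3]@np.array([(u-s["cx"])/s["fx"],(v-s["cy"])/s["fy"],1]);o=E[:3,3]
    return o+d*(z-o[2])/d[2]
def px(s,p):
    E=np.linalg.inv(np.array(s["extrinsics"]));c=E[:3,:3]@np.array(p)+E[:3,3]
    return s["fx"]*c[0]/c[2]+s["cx"],s["fy"]*c[1]/c[2]+s["cy"]
def save(s,f,box=None,k=1):
    im=s["img"][...,::-1]
    if box: im=im[box[1]:box[3],box[0]:box[2]]
    cv2.imwrite("pics/"+f,cv2.resize(im,None,fx=k,fy=k,interpolation=cv2.INTER_CUBIC))
E
python3 - <<'E'
from h import *
import pickle
print(sense())
a=snapshot("top");b=snapshot("scene")
pickle.dump((a,b),open("s0.pkl","wb"))
for s in(a,b): print({k:np.round(s[k],3).tolist() for k in s if k!="img"})
save(a,"top.png",k=1.4);save(b,"scene.png",k=1.4)
E
```

```text
pics
{'time': 0.0, 'joint_pos': array([-7.81750036e+01,  7.51539600e+00,  8.53281907e+01, -3.10066156e-03,
        8.72604094e+01, -4.89395390e+00]), 'qd': array([ 0.01601428,  0.02413695, -0.20704772,  0.05631611,  0.02503234,
       -0.03421124]), 'joint_efforts': array([-1.43271977e-04, -5.69404435e+01, -5.00547159e+01, -2.67096984e-04,
        1.50760717e-02,  1.76667163e-05]), 'tool_pos': array([ 172.56345633, -574.4188193 ,  403.65156284]), 'tcp_rot': array([-1.79896119e+02, -5.78653771e-03,  1.67190960e+01]), 'ft_force': array([ 0.31759815, -0.02779513,  0.47203273]), 'wrist_torque': array([ 0.01044786,  0.00033856, -0.02586634]), 'grip_force': 0.0, 'finger_gap': 85.38347601655538}
{'fx': 492.068, 'fy': 492.068, 'cx': 277.361, 'cy': 214.277, 'extrinsics': [[0.014, -0.98, 0.199, 242.206], [-1.0, -0.015, -0.004, 6.336], [0.007, -0.199, -0.98, 1495.821], [0.0, 0.0, 0.0, 1.0]]}
{'fx': 440.207, 'fy': 440.207, 'cx': 270.355, 'cy': 213.309, 'extrinsics': [[0.802, 0.348, -0.485, 1101.98], [0.597, -0.439, 0.671, -752.361], [0.02, -0.828, -0.56, 712.471], [0.0, 0.0, 0.0, 1.0]]}
```

View pics/top.png

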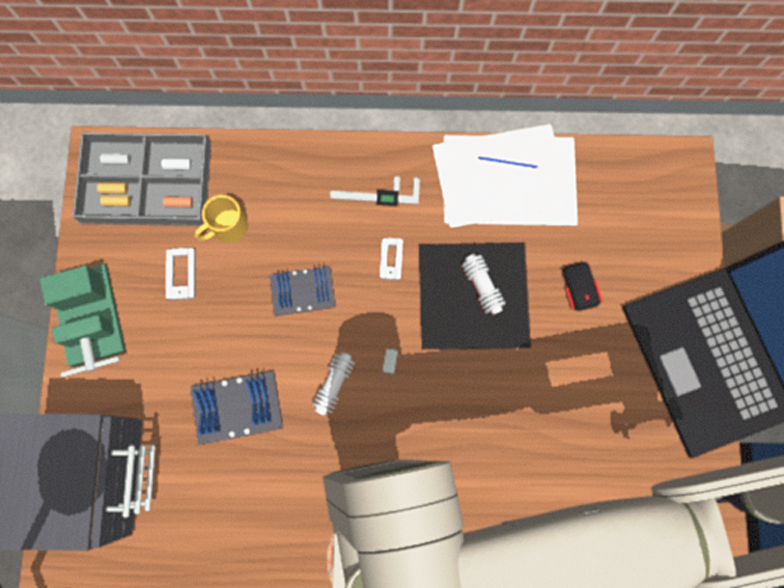

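View pics/scene.png

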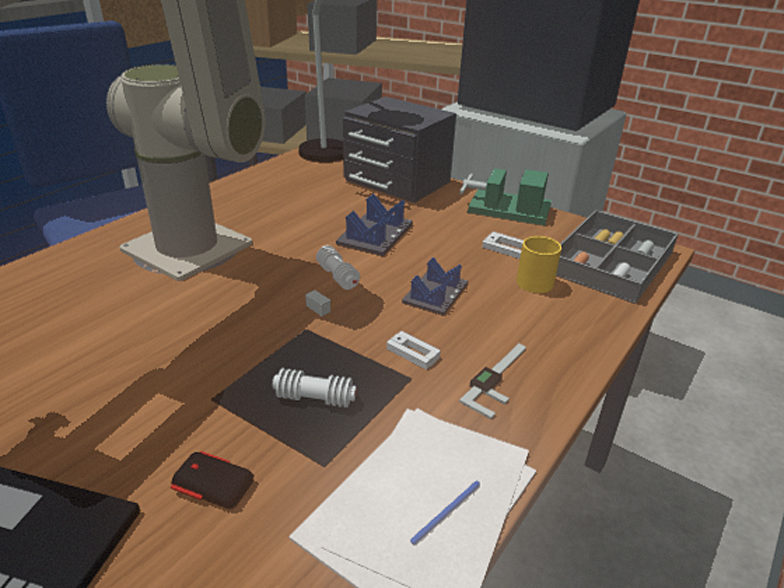

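The top view shows two roller look-alikes, at (484,284) on the mat and (333,383) on the desk. There are two cradles, at (302,290), about 63 px × 2.15 = 135 mm long, and at (237,406), about 183 mm long. I choose the roller on the mat, which is farthest right, and the small cradle at (302,290), and check both in one crop.

```bash
python3 - <<'E'
from h import *
import pickle
a,b=pickle.load(open("s0.pkl","rb"))
k=1/1.4
for n,u,v,z in[("matc",419,244,4),("matc",525,242,4),("matc",530,347,4),("matc",423,349,4),("r1",470,259,28),("r2",498,308,28),("other",333,383,28),("cr",302,290,10),("big",237,406,10),("mug",224,215,95),("br1",391,258,18),("br2",180,273,18),("blk",390,360,30),("mouse",580,286,20),("cal",380,197,6)]:
    print(n,pt(a,u*k,v*k,z).round(0))
s=[a["img"][165:255,185:275],a["img"][165:255,295:385]]
im=cv2.resize(np.hstack(s)[...,::-1],None,fx=4.4,fy=4.4,interpolation=cv2.INTER_CUBIC);cv2.imwrite("pics/c1.png",im)
E
```

```text
matc [674. -67.   4.]
matc [ 683. -305.    4.]
matc [ 445. -310.    4.]
matc [437. -77.   4.]
r1 [ 635. -178.   28.]
r2 [ 526. -238.   28.]
other [359. 115.  28.]
cr [563. 191.  10.]
big [308. 320.  10.]
mug [705. 352.  95.]
br1 [637.  -4.  18.]
br2 [596. 460.  18.]
blk [409.  -5.  30.]
mouse [ 579. -421.   20.]
cal [783.  23.   6.]
```

View pics/c1.png

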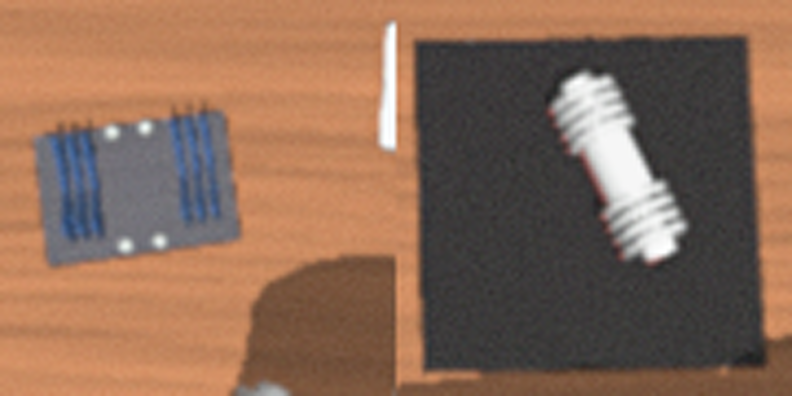

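The left crop shows the small cradle, corners about (36,138), (226,110), (240,240), (50,266), with six fins. The right crop shows the chosen roller, ends about (580,80) and (655,255), with its red line on the left (+y) side. So it must roll toward −y/+x by about 44 mm. Moving above the roller.

```bash
python3 -m jog '0 0 0 0 0 -0.102 -1;0 0 0 0 0 -0.102 -1;.533 -.123 0 0 0 0 -1;.533 -.123 0 0 0 0 -1;.533 -.123 0 0 0 0 -1' && python3 -m jog '.533 -.123 0 0 0 0 -1;.533 -.123 0 0 0 0 -1;.533 -.123 0 0 0 0 -1;.533 -.123 0 0 0 0 -1;.533 -.123 0 0 0 0 -1' && python3 -m jog '.533 -.123 0 0 0 0 -1;.533 -.123 0 0 0 0 -1;0 0 0 0 0 0 -1;0 0 0 0 0 0 -1'
python3 - <<'E'
from h import *
import pickle
s=sense();print(s["tool_pos"],s["tcp_rot"],s["joint_pos"])
a=snapshot("wrist");pickle.dump((a,s),open("w1.pkl","wb"))
print({k:np.round(a[k],3).tolist() for k in a if k!="img"})
save(a,"w1.png",k=1.4)
E
```

```text
time: 0.72
tool_pos: [295.5, -463.7, 404.2]
tcp_rot: [-180.0, -0.0, 28.9]
ft_force: [0.5, -0.2, 0.3]
finger_gap: 85.3
grip_force: 0.0
time: 1.35
tool_pos: [499.1, -280.6, 404.3]
tcp_rot: [-180.0, 0.0, 29.0]
ft_force: [0.5, -0.0, -0.2]
finger_gap: 85.6
grip_force: 0.0
time: 1.85
tool_pos: [579.2, -208.9, 404.0]
tcp_rot: [-180.0, 0.1, 29.0]
ft_force: [0.5, 0.1, -0.4]
finger_gap: 85.5
grip_force: 0.0
[ 579.24839617 -208.91814786  403.99423219] [-1.79955357e+02  6.99937776e-02  2.89982669e+01] [-2.45931169e+01  9.95524028e+00  8.26039289e+01 -2.98617061e-02
  8.75183044e+01  3.64099566e+01]
{'fx': 332.343, 'fy': 332.343, 'cx': 275.899, 'cy': 205.943, 'extrinsics': [[0.484, -0.834, -0.265, 647.245], [-0.875, -0.462, -0.146, -172.035], [-0.001, 0.303, -0.953, 372.44], [0.0, 0.0, 0.0, 1.0]]}
```

View pics/w1.png

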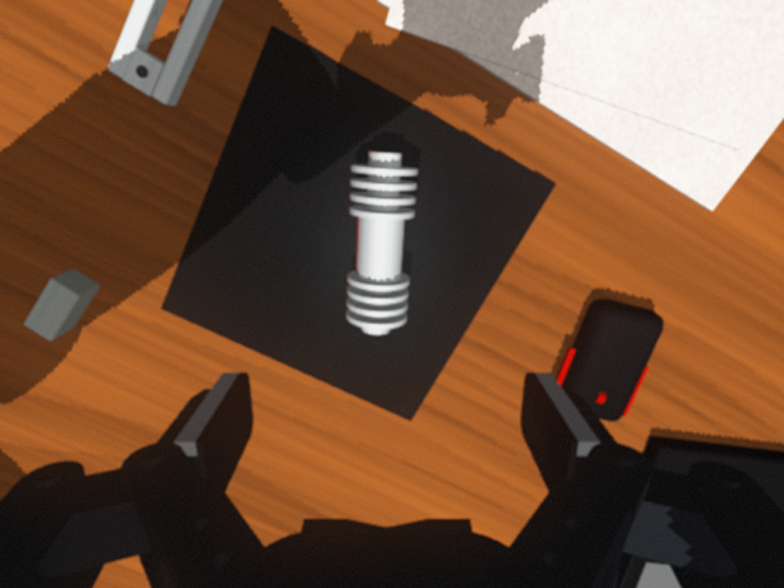

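The wrist view shows the roller's stub ends at about (385,155) and (376,331). The barrel runs from x = 357 to 404 at y = 245, the outer discs are centred at (384,172) and (376.5,322), and the red line is on the left.

```bash
python3 - <<'E'
from h import *
import pickle
a,s=pickle.load(open("w1.pkl","rb"));k=1/1.4
P=[pt(a,u*k,v*k,28) for u,v in[(385,155),(376.5,331),(384,172),(376.5,322)]]
P+=[pt(a,u*k,v*k,28) for u,v in [(380.5,217),(379,277)]]
for p in P: print(p.round(1))
for i,j in((0,1),(2,3),(4,5)):
    d=P[i]-P[j];print(np.linalg.norm(d),np.degrees(np.arctan2(d[1],d[0])),(P[i]+P[j])/2)
# predicted barrel silhouettes for fit: model centre c, heading h
c=np.array([577,-208,28.])
for h in(27,29,31):
    u=np.array([np.cos(np.radians(h)),np.sin(np.radians(h)),0]);print(h,[(np.array(px(a,c+t*u))*1.4).round(1) for t in(-68,-24,0,24,68)])
E
```

```text
[ 638.1 -175.6   28. ]
[ 516.3 -235.1   28. ]
[ 627.4 -180.7   28. ]
[ 523.1 -231.4   28. ]
[ 597.8 -194.1   28. ]
[ 556.7 -215.3   28. ]
135.58280388974987 26.032674689925543 [ 577.18107883 -205.38233048   28.        ]
116.07262718425623 25.925821224618684 [ 575.25206144 -206.06093661   28.        ]
46.28655739583404 27.30856874812893 [ 577.2576172  -204.67895525   28.        ]
27 [array([380.7, 332.9]), array([382.4, 280.3]), array([383.4, 250. ]), array([384.5, 218.3]), array([386.5, 156.7])]
29 [array([383.6, 333. ]), array([383.5, 280.4]), array([383.4, 250. ]), array([383.3, 218.3]), array([383.2, 156.6])]
31 [array([386.6, 332.9]), array([384.6, 280.3]), array([383.4, 250. ]), array([382.2, 218.3]), array([379.8, 156.7])]
```

```bash
python3 -m jog '-.003 -.039 0 0 0 .047 -1;0 0 .45 0 0 0 -1;0 0 .45 0 0 0 -1;0 0 .45 0 0 0 -1;0 0 .45 0 0 0 -1' && python3 -m jog '0 0 .2 0 0 0 -1;0 0 .21 0 0 0 -1;0 0 0 0 0 0 .06;0 0 0 0 0 0 .06;0 0 0 0 0 0 .06'; python3 -m jog '0 0 0 0 0 0 .06;0 0 0 0 0 0 .06'
python3 - <<'E'
from h import *
s=sense();print(s["tool_pos"],s["tcp_rot"],s["finger_gap"],s["ft_force"])
a=snapshot("wrist");save(a,"w2.png",k=1.4)
E
```

```text
time: 2.52
tool_pos: [576.2, -207.2, 223.7]
tcp_rot: [180.0, -0.0, 26.0]
ft_force: [0.9, 0.1, 0.2]
finger_gap: 85.3
grip_force: 0.0
time: 3.15
tool_pos: [578.1, -206.0, 185.5]
tcp_rot: [179.9, -0.1, 26.1]
ft_force: [-0.1, 0.7, 0.1]
finger_gap: 40.5
grip_force: 0.0
time: 3.4
tool_pos: [577.5, -205.7, 184.2]
tcp_rot: [180.0, -0.0, 26.1]
ft_force: [-1.0, 0.4, -0.4]
finger_gap: 40.5
grip_force: 0.0
[ 577.4768066  -205.67694492  184.17301225] [ 1.79967169e+02 -2.70581467e-02  2.61480878e+01] 40.530327996441486 [-1.01294532  0.40138637 -0.35818046]
```

View pics/w2.png

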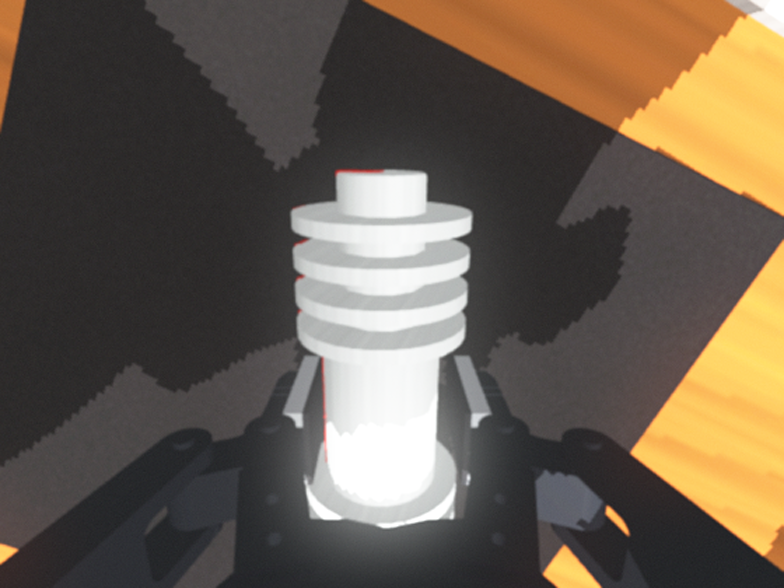

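The view shows the barrel straddled, pads at x ≈ 310 and 465, roller axis at x ≈ 381, and the red line on the left edge. Rolling along tool +y, slowly.

```bash
python3 -m jog '0 .03 0 0 0 0 .06;0 .04 0 0 0 0 .06;0 .05 0 0 0 0 .06;0 .05 0 0 0 0 .06;0 .05 0 0 0 0 .06'; python3 -m jog '0 .05 0 0 0 0 .06;0 .05 0 0 0 0 .06;0 .04 0 0 0 0 .06;0 .03 0 0 0 0 .06;0 .02 0 0 0 0 .06' ; python3 -m jog '0 .01 0 0 0 0 .06;0 0 0 0 0 0 .06'
python3 - <<'E'
from h import *
s=sense();print(s["tool_pos"],s["tcp_rot"],s["finger_gap"],s["ft_force"])
a=snapshot("wrist");save(a,"w3.png",k=1.4)
E
```

```text
time: 4.08
tool_pos: [587.1, -225.8, 183.7]
tcp_rot: [-180.0, 0.0, 26.1]
ft_force: [-0.3, -0.5, 0.8]
finger_gap: 39.9
grip_force: 0.1
time: 4.7
tool_pos: [595.4, -242.6, 183.7]
tcp_rot: [-180.0, 0.0, 26.1]
ft_force: [-0.9, -0.1, -0.9]
finger_gap: 40.6
grip_force: 0.0
time: 4.95
tool_pos: [595.8, -243.4, 183.7]
tcp_rot: [-180.0, 0.0, 26.1]
ft_force: [-0.4, -0.5, 0.6]
finger_gap: 40.3
grip_force: 0.0
[ 595.776      -243.37387697  183.69988288] [-1.79998389e+02  1.23735597e-03  2.61389693e+01] 40.25454385787451 [-0.44395241 -0.49087614  0.57064312]
```

View pics/w3.png

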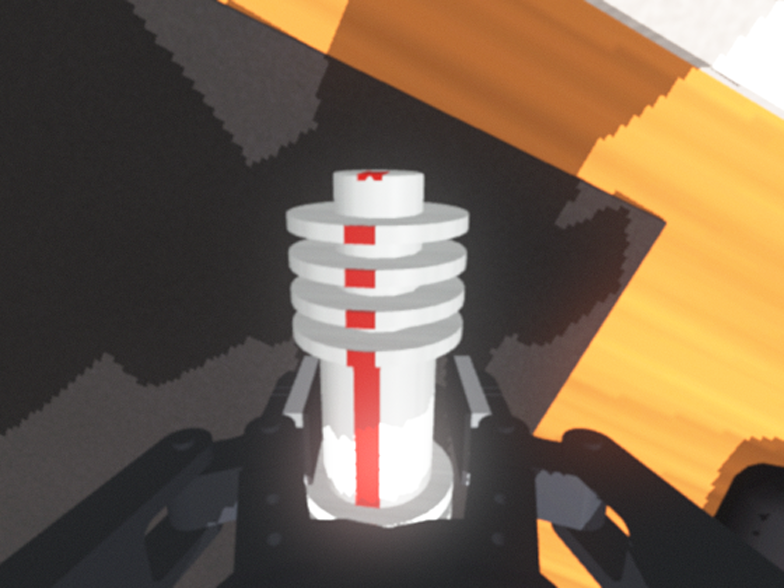

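The line is nearly up: on the first disc it is at x ≈ 360 against the disc centre at 378, so about 8° short, or 3.4 mm of roll. I'll roll that, back off to centre, and measure numerically.

```bash
python3 -m jog '0 .02 0 0 0 0 .06;0 .014 0 0 0 0 .06;0 0 0 0 0 0 .06;0 -.029 0 0 0 0 .06;0 0 0 0 0 0 .06' 
cat > line.py <<'E'
from h import *
import pickle
s=sense();print(s["tool_pos"].round(1),s["tcp_rot"].round(2),s["finger_gap"])
a=snapshot("wrist");pickle.dump((a,s),open("w.pkl","wb"))
im=a["img"].astype(int);r,g,b=im[...,0],im[...,1],im[...,2]
red=(r>120)&(g<80)&(b<80);wh=(g>100)&(abs(r-b)<40)
for v in(165,168,172,200,229,280,300,320,340):
    x=np.where(red[v,200:340])[0]+200
    w=np.where((wh|red)[v,200:340])[0]+200
    print(v, (x.min(),x.max(),x.mean()) if len(x) else None,(w.min(),w.max(),(w.min()+w.max())/2) if len(w) else None)
E
python3 line.py
```

```text
time: 5.62
tool_pos: [595.9, -243.5, 183.6]
tcp_rot: [-180.0, 0.0, 26.1]
ft_force: [0.6, 0.2, -0.6]
finger_gap: 40.0
grip_force: 0.0
[ 595.9 -243.5  183.6] [-1.7998e+02  1.0000e-02  2.6150e+01] 39.980089205353416
165 (np.int64(272), np.int64(291), np.float64(281.5)) (np.int64(217), np.int64(339), np.float64(278.0))
168 (np.int64(272), np.int64(291), np.float64(281.5)) (np.int64(222), np.int64(339), np.float64(280.5))
172 (np.int64(272), np.int64(291), np.float64(281.5)) (np.int64(223), np.int64(334), np.float64(278.5))
200 (np.int64(272), np.int64(290), np.float64(281.0)) (np.int64(219), np.int64(339), np.float64(279.0))
229 (np.int64(272), np.int64(290), np.float64(281.0)) (np.int64(218), np.int64(339), np.float64(278.5))
280 None (np.int64(207), np.int64(339), np.float64(273.0))
300 None (np.int64(209), np.int64(339), np.float64(274.0))
320 None (np.int64(230), np.int64(324), np.float64(277.0))
340 None (np.int64(216), np.int64(335), np.float64(275.5))
```

```bash
python3 -c "
from h import *
import pickle
a,s=pickle.load(open('w.pkl','rb'));save(a,'w4.png',(180,100,380,400),2)"
```

```text
(no output)
```

View pics/w4.png

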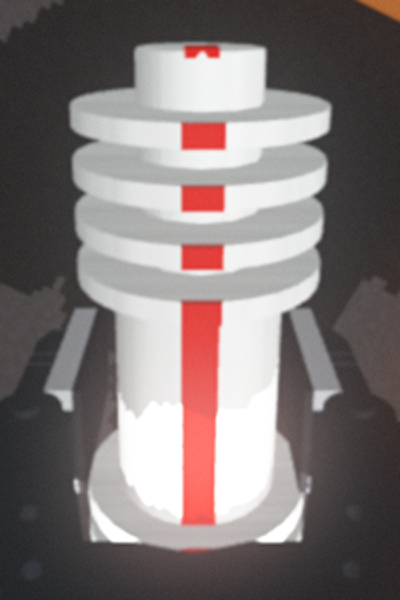

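The crop shows the disc at 70–330 (centre 200) and the red line at 182–225 (centre 203.5), so it is on top within about 2° and centred between the pads. Gripping.

```bash
python3 -m jog '0 0 0 0 0 0 .15;0 0 0 0 0 0 .3;0 0 0 0 0 0 1;0 0 0 0 0 0 1;0 0 0 0 0 0 1' 40; python3 line.py; python3 - <<'E'
from h import *
import pickle
a,s=pickle.load(open("w.pkl","rb"))
im=a["img"]
# gradient rows along the axis column right of the line
for u in (262,300): print(u,im[115:270,u,:].mean(1).astype(int).tolist())
# expected rows of disc top edges, tool-centred roller, far rim top (r=24) and near
t=s["tool_pos"];y=np.radians(s["tcp_rot"][2]);U=np.array([np.cos(y),np.sin(y),0]);c=np.array([t[0],t[1],28])
for o in(24,28,34,38,44,48,54,58): print(o,np.round(px(a,c+o*U+[0,0,24]),1))
print(68,np.round(px(a,c+68*U+[0,0,12]),1),a["extrinsics"])
E
```

```text
time: 6.3
tool_pos: [596.1, -243.9, 183.9]
tcp_rot: [180.0, -0.0, 26.1]
ft_force: [-0.9, 0.2, 2.4]
finger_gap: 33.2
grip_force: 39.6
[ 596.1 -243.9  183.9] [ 1.7999e+02 -1.0000e-02  2.6140e+01] 33.20455715761088
165 (np.int64(266), np.int64(285), np.float64(275.5)) (np.int64(214), np.int64(339), np.float64(276.5))
168 (np.int64(266), np.int64(285), np.float64(275.5)) (np.int64(219), np.int64(336), np.float64(277.5))
172 (np.int64(267), np.int64(285), np.float64(276.0)) (np.int64(220), np.int64(332), np.float64(276.0))
200 (np.int64(267), np.int64(285), np.float64(276.0)) (np.int64(216), np.int64(336), np.float64(276.0))
229 (np.int64(267), np.int64(284), np.float64(275.5)) (np.int64(216), np.int64(336), np.float64(276.0))
280 None (np.int64(217), np.int64(335), np.float64(276.0))
300 None (np.int64(221), np.int64(331), np.float64(276.0))
320 None (np.int64(236), np.int64(324), np.float64(280.0))
340 None (np.int64(226), np.int64(326), np.float64(276.0))
262 [53, 51, 53, 53, 54, 64, 115, 156, 173, 179, 198, 217, 223, 226, 224, 225, 223, 224, 225, 225, 225, 226, 225, 225, 225, 226, 226
[... 1136 characters left out ...]
78, 175, 174, 173, 173, 174, 183, 211, 235, 240, 241, 241, 241, 241, 241, 241, 241, 241, 231, 203, 180, 174, 177, 178, 177, 180, 181, 178, 176, 175, 175, 175, 175, 175, 187, 226, 240, 242, 241, 241, 242, 241, 241, 241, 241, 241, 242, 241, 241, 242, 242, 241, 241, 242, 242, 242]
24 [273.9 267.4]
28 [273.9 256.6]
34 [273.8 240. ]
38 [273.8 228.6]
44 [273.8 211. ]
48 [273.7 199. ]
54 [273.7 180.3]
58 [273.6 167.6]
68 [273.8 130.8] [[ 4.39802711e-01 -8.56352513e-01 -2.70617717e-01  6.65907504e+02]
 [-8.98094402e-01 -4.19409479e-01 -1.32371197e-01 -2.10442237e+02]
 [-1.43228538e-04  3.01257468e-01 -9.53542824e-01  1.52434085e+02]
 [ 0.00000000e+00  0.00000000e+00  0.00000000e+00  1.00000000e+00]]
```

The line is centred at column 276, with 39.6 N on the barrel. Lifting, turning yaw +72°, and hovering beside the cradle.

```bash
python3 -m jog '0 0 -.1 0 0 0 1;0 0 -.3 0 0 0 1;0 0 -.4 0 0 0 1;0 0 -.4 0 0 0 1;0 0 -.3 0 0 0 1' && python3 -m jog '0 0 0 0 0 -.17 1;0 0 0 0 0 -.17 1;0 0 0 0 0 -.17 1;0 0 0 0 0 -.17 1;0 0 0 0 0 -.17 1'  && python3 -m jog '0 0 0 0 0 -.17 1;0 0 0 0 0 -.18 1;.3 -.04 0 0 0 0 1;.544 -.071 0 0 0 0 1;.544 -.071 0 0 0 0 1' && python3 -m jog '.544 -.071 0 0 0 0 1;.544 -.071 0 0 0 0 1;.544 -.071 0 0 0 0 1;.544 -.071 0 0 0 0 1;.544 -.071 0 0 0 0 1' && python3 -m jog '.25 -.031 0 0 0 0 1;0 0 0 0 0 0 1;0 0 0 0 0 0 1'
python3 - <<'E'
from h import *
import pickle
s=sense();print(s["tool_pos"],s["tcp_rot"],s["joint_pos"])
a=snapshot("wrist");pickle.dump((a,s),open("w5.pkl","wb"))
print({k:np.round(a[k],3).tolist() for k in a if k!="img"})
save(a,"w5.png",k=1.4)
E
```

```text
time: 6.98
tool_pos: [596.0, -243.8, 335.9]
tcp_rot: [179.9, -0.0, 26.1]
ft_force: [1.4, -0.4, -2.4]
finger_gap: 32.7
grip_force: 40.2
time: 7.6
tool_pos: [595.7, -243.7, 333.4]
tcp_rot: [-179.9, -0.0, 77.5]
ft_force: [-0.2, -0.2, -3.0]
finger_gap: 32.9
grip_force: 40.3
time: 8.22
tool_pos: [557.6, -107.8, 333.4]
tcp_rot: [-180.0, -0.0, 98.0]
ft_force: [1.1, 0.6, -2.7]
finger_gap: 32.6
grip_force: 40.4
time: 8.85
tool_pos: [484.1, 156.9, 333.9]
tcp_rot: [180.0, -0.0, 98.1]
ft_force: [0.6, 0.3, -4.0]
finger_gap: 32.6
grip_force: 40.4
time: 9.22
tool_pos: [478.5, 179.2, 333.7]
tcp_rot: [-180.0, 0.0, 98.1]
ft_force: [0.3, -0.6, -3.5]
finger_gap: 32.6
grip_force: 40.4
[478.48156044 179.23317127 333.65918513] [-1.79986575e+02  2.61679368e-02  9.80922365e+01] [ 1.47934997e+01 -3.80510120e+00  1.04295376e+02 -2.48363561e-02
  7.95261136e+01  6.70578465e+00]
{'fx': 332.343, 'fy': 332.343, 'cx': 275.899, 'cy': 205.943, 'extrinsics': [[0.99, 0.134, 0.042, 468.211], [0.14, -0.944, -0.299, 255.045], [-0.0, 0.302, -0.953, 302.141], [0.0, 0.0, 0.0, 1.0]]}
```

View pics/w5.png

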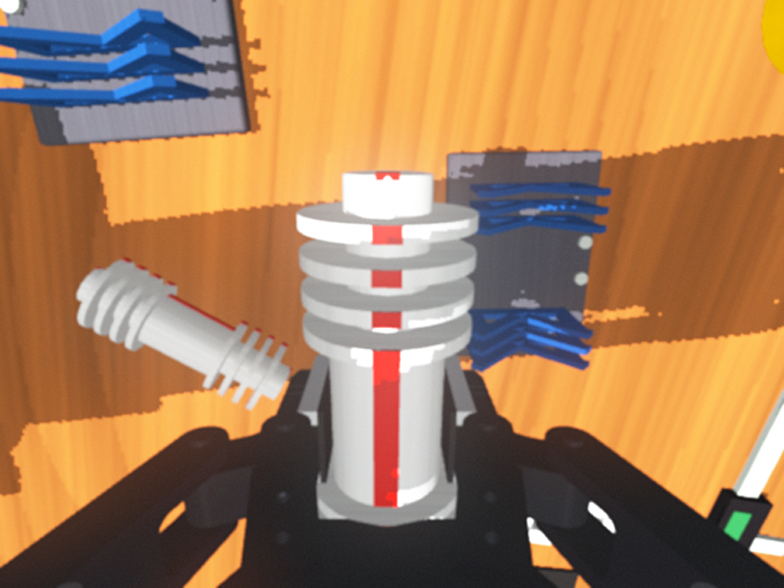

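The view shows the meant cradle right of the held roller: base top corners at (447,154) and (601,151), far fin tips about (608,190), (607,209), (605,228), near ones about (588,345) and (587,365). I enlarge it to measure the fins.

```bash
python3 - <<'E'
from h import *
import pickle
a,s=pickle.load(open("w5.pkl","rb"))
im=a["img"][100:275,310:445,::-1]
im=cv2.convertScaleAbs(im,alpha=1.3,beta=20)
cv2.imwrite("pics/c2.png",cv2.resize(im,None,fx=3.4,fy=3.4,interpolation=cv2.INTER_CUBIC))
E
```

```text
(no output)
```

View pics/c2.png

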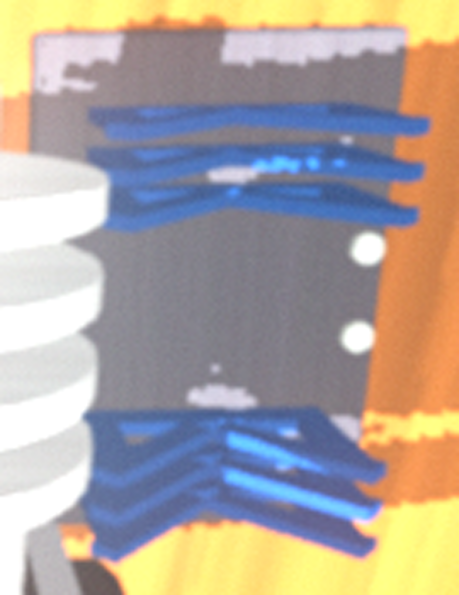

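The crop shows the base's far corners at (34,36) and (407,27), and the fins' right top-back corners at about (425,134), (421,180), (416,224), (378,480), (375,520), (370,556). The last fin's left tip is at (112,558).

```bash
python3 - <<'E'
from h import *
import pickle
a,s=pickle.load(open("w5.pkl","rb"));f=lambda u,v,z:pt(a,310+u/3.4,100+v/3.4,z)
A,B=f(34,36,10),f(407,27,10);d=B-A;print("base far edge",A.round(1),B.round(1),np.linalg.norm(d),np.degrees(np.arctan2(d[1],d[0]))+90)
F=[f(u,v,55) for u,v in[(425,134),(421,180),(416,224),(378,480),(375,520),(370,556)]]
L=f(112,558,55);d=F[5]-L;print("fin6",L.round(1),F[5].round(1),np.linalg.norm(d),np.degrees(np.arctan2(d[1],d[0]))+90)
E1=f(407,27,10);E2=f(362,415,10);d=E1-E2;print("right edge",np.degrees(np.arctan2(d[1],d[0])))
d=F[0]-F[5];print("fins line",np.linalg.norm(d),np.degrees(np.arctan2(d[1],d[0])))
for h in(96,97,98):
    h=np.radians(h);Y=np.array([np.cos(h),np.sin(h),0]);X=np.array([np.sin(h),-np.cos(h),0])
    C=(A+B)/2-68*Y
    print("C",C.round(1),"fin",[((p-C)@Y+1.75).round(1) for p in F],"x",[((p-C)@X).round(1) for p in F+[L]])
# held roller: disc rim tops along the line, plane z
t=s["tool_pos"];y=np.radians(s["tcp_rot"][2]);U=np.array([np.cos(y),np.sin(y),0]);c=np.array([t[0],t[1],t[2]-155.8])
for v in(160.7,192,222,250):
    p=pt(a,276,v,c[2]+24);print(((p-c)@U).round(2))
im=a["img"].astype(int);red=(im[...,0]>120)&(im[...,1]<80)&(im[...,2]<80);print(np.where(red[:,276])[0])
# big top-view corner estimate of base
b=pickle.load(open("s0.pkl","rb"))[0]
Q=[pt(b,185+u/4.4,165+v/4.4,10) for u,v in[(36,138),(226,110),(240,240),(50,266)]]
d=Q[0]+Q[3]-Q[1]-Q[2];print("top",np.mean(Q,0),np.linalg.norm(d)/2,np.degrees(np.arctan2(d[1],d[0])))
E
```

```text
base far edge [506.1 252.5  10. ] [597.3 267.5  10. ] 92.43610666978283 99.37797713935666
fin6 [540.9 135.5  55. ] [602.8 144.8  55. ] 62.56956555598708 98.55074226014135
right edge 99.11606811673157
fins line 101.01192387595037 98.74749267298671
C [558.8 192.4  10. ] fin [np.float64(50.8), np.float64(40.9), np.float64(31.2), np.float64(-30.2), np.float64(-40.6), np.float64(-50.1)] x [np.float64(33.9), np.float64(34.8), np.float64(35.5), np.float64(37.3), np.float64(38.4), np.float64(38.8), np.float64(-23.7)]
C [560.  192.5  10. ] fin [np.float64(50.2), np.float64(40.3), np.float64(30.6), np.float64(-30.8), np.float64(-41.2), np.float64(-50.8)] x [np.float64(33.6), np.float64(34.3), np.float64(34.8), np.float64(35.6), np.float64(36.4), np.float64(36.7), np.float64(-25.9)]
C [561.2 192.7  10. ] fin [np.float64(49.6), np.float64(39.7), np.float64(30.0), np.float64(-31.4), np.float64(-41.8), np.float64(-51.4)] x [np.float64(33.2), np.float64(33.8), np.float64(34.1), np.float64(33.8), np.float64(34.5), np.float64(34.6), np.float64(-28.0)]
59.18
49.35
39.37
29.52
[203 224 225 226 227 228 229 230 231 232 251 252 253 254 255 256 257 258
 259 260 261 262 263 264 265 266 267 268 269 270 271 272 273 274 275 276
 277 278 279 280 281 282 283 284 285 286 287 288 289 290 291 292 293 294
 295 296 297 298 299 300 301 302 303 304 305 306 307 308 309 310 311 312
 313 314 315 316 317 318 319 320 321 322 323 324 325 326 327 328 329 330
 331 332 333 334 335 336 337 338 339 340 341 342 343 344 345 346 347 348
 349 350 351 352 353 354 355 356 357 358 359 360 361]
top [561.49835087 188.89630491  10.        ] 134.14163092776076 99.17895416888938
```

```bash
python3 - <<'E'
from h import *
import pickle
a,s=pickle.load(open("w5.pkl","rb"));f=lambda u,v,z:pt(a,310+u/3.4,100+v/3.4,z)
A,B=f(34,36,10),f(407,27,10)
F=np.array([f(u,v,55) for u,v in[(425,134),(421,180),(416,224),(378,480),(375,520),(370,556)]])
L=f(100,552,55)
h=np.radians(98.9);Y=np.array([np.cos(h),np.sin(h),0]);X=np.array([np.sin(h),-np.cos(h),0])
yc=(F@Y).mean()+1.75;print("comb y",yc,"base y",(A+B)/2@Y-68)
B2=B;A2=B-94*X
print("lateral", (A2+B2)/2@X,(A+B)/2@X,(F[5]+L)/2@X, F@X, L@X)
t=s["tool_pos"];x=((A2+B2)/2@X+(F[5]+L)/2@X)/2
T=x*X+(yc-1.36)*Y;print("target",T, "delta world",T-t*[1,1,0])
y=np.radians(98.9);d=T-t;print("tool delta at yaw 98.9: tx",d@Y,"ty",d@X)
E
```

```text
comb y 102.0846529855827 base y 103.50799344150624
lateral 584.5175483383515 585.3011032333212 585.1691810899958 [618.21340156 618.62256274 618.764145   617.54579724 618.04400624
 617.94453289] 552.3938292928891
target [562.21862213 189.99325752   0.        ] delta world [83.73706168 10.76008625  0.        ]
tool delta at yaw 98.9: tx -2.324459793441701 ty 84.39355332066006
```

```bash
python3 -m jog '0 0 0 0 0 -.013 1;-.012 .422 0 0 0 0 1;-.011 .422 0 0 0 0 1;0 0 .3 0 0 0 1;0 0 .3 0 0 0 1' && python3 -m jog '0 0 .287 0 0 0 1;0 0 0 0 0 0 1;0 0 0 0 0 0 1'
python3 - <<'E'
from h import *
import pickle
s=sense();print(s["tool_pos"],s["tcp_rot"])
a=snapshot("wrist");pickle.dump((a,s),open("w6.pkl","wb"))
im=a["img"][110:360,160:400,::-1]
cv2.imwrite("pics/w6.png",cv2.resize(cv2.convertScaleAbs(im,alpha=1.2,beta=25),None,fx=2.4,fy=2.4,interpolation=cv2.INTER_CUBIC))
E
```

```text
time: 9.9
tool_pos: [563.2, 189.4, 273.0]
tcp_rot: [180.0, 0.0, 98.8]
ft_force: [0.7, 0.8, -3.0]
finger_gap: 32.8
grip_force: 41.1
time: 10.28
tool_pos: [562.9, 190.0, 246.2]
tcp_rot: [179.9, -0.0, 98.8]
ft_force: [1.2, 0.3, -2.0]
finger_gap: 32.7
grip_force: 40.9
[562.85181198 190.01635519 246.18519919] [ 1.79935456e+02 -6.53098517e-03  9.88301121e+01]
```

View pics/w6.png

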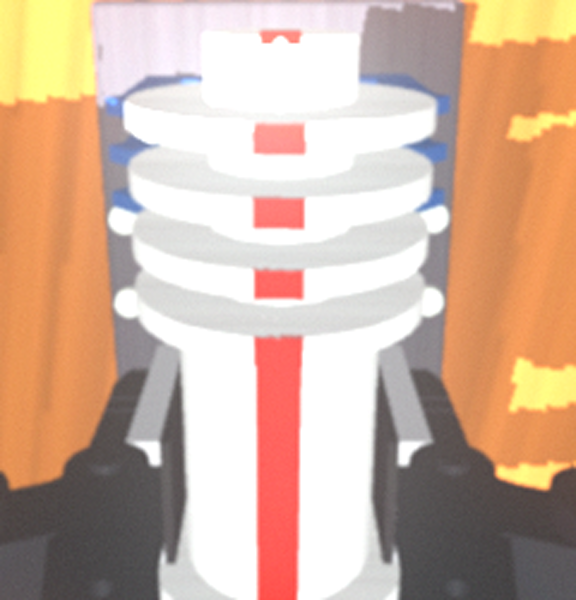

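The crop shows blue fin tips beside the discs: left at about (112,105), (112,155), (115,205), right at (448,105), (445,157), (442,205). They lie symmetrically about the roller axis at x = 280. I compare them with their projection for a perfect fit.

```bash
python3 - <<'E'
from h import *
import pickle
a,s=pickle.load(open("w6.pkl","rb"));t=s["tool_pos"];y=np.radians(s["tcp_rot"][2])
U=np.array([np.cos(y),np.sin(y),0]);X=np.array([np.sin(y),-np.cos(y),0]);c=np.array([t[0],t[1],t[2]-155.8])
im=a["img"].astype(int);cr=lambda p:((np.array(px(a,p))-[160,110])*2.4).round(1)
# roller offset in this image from red rim starts
cols=im[:,272:281];red=((cols[...,0]-cols[...,1]>70)).mean(1)>.5
r=np.where(red)[0];st=[r[0]]+[r[i] for i in range(1,len(r)) if r[i]-r[i-1]>1];en=[r[i-1] for i in range(1,len(r)) if r[i]-r[i-1]>1]
print("red runs",st,en)
o=[((pt(a,276,v-.5,c[2]+24)-c)@U).round(2) for v in st];print(o)
o2=[((pt(a,276,v+.5,c[2]+24)-c)@U).round(2) for v in en];print(o2)
for sg in(1,-1):
    for q in(51,41,31):
        k=sg*34
        print(sg,q,"front",cr([*(c+(1.36+q+1.75)*U+k*X)[:2],55]),"back",cr([*(c+(1.36+q-1.75)*U+k*X)[:2],55]))
# blue rows at tip columns
b=(im[...,2]-im[...,0]>40)
for u0 in(205,208,211,338,341,344): print(u0,((np.where(b[120:220,u0])[0]+10)*2.4).round(0).tolist())
E
```

```text
red runs [np.int64(29), np.int64(38), np.int64(48), np.int64(53), np.int64(57), np.int64(64), np.int64(70), np.int64(108), np.int64(123), np.int64(161), np.int64(193), np.int64(223), np.int64(251)] [np.int64(29), np.int64(39), np.int64(51), np.int64(54), np.int64(59), np.int64(68), np.int64(79), np.int64(108), np.int64(126), np.int64(174), np.int64(204), np.int64(234)]
[np.float64(95.25), np.float64(93.05), np.float64(90.56), np.float64(89.3), np.float64(88.29), np.float64(86.49), np.float64(84.94), np.float64(74.73), np.float64(70.51), np.float64(59.3), np.float64(49.25), np.float64(39.26), np.float64(29.39)]
[np.float64(95.01), np.float64(92.55), np.float64(89.55), np.float64(88.8), np.float64(87.52), np.float64(85.2), np.float64(82.32), np.float64(74.45), np.float64(69.36), np.float64(54.98), np.float64(45.32), np.float64(35.1)]
1 51 front [445.   96.1] back [443.9 113.6]
1 41 front [442.  145.6] back [440.9 162.4]
1 31 front [439.  193.2] back [438.  209.4]
-1 51 front [104.   96.5] back [105.2 114. ]
-1 41 front [107.3 145.9] back [108.4 162.8]
-1 31 front [110.4 193.5] back [111.5 209.8]
205 [96.0, 98.0, 101.0, 103.0, 106.0, 108.0, 110.0]
208 [98.0, 101.0, 103.0, 106.0, 108.0, 110.0, 113.0, 146.0, 149.0, 151.0, 154.0, 156.0, 158.0, 161.0, 192.0, 194.0, 197.0, 199.0, 202.0, 204.0]
211 [146.0, 149.0, 151.0, 154.0, 156.0, 158.0, 161.0, 192.0, 194.0, 197.0, 199.0, 202.0, 204.0, 206.0]
338 [142.0, 144.0, 146.0, 149.0, 151.0, 154.0, 156.0, 199.0, 202.0, 204.0, 206.0]
341 [144.0, 146.0, 149.0, 151.0, 154.0, 156.0, 158.0, 161.0, 190.0, 192.0, 194.0, 197.0, 199.0, 202.0, 204.0]
344 [96.0, 98.0, 101.0, 103.0, 106.0, 108.0, 110.0, 144.0, 146.0, 149.0, 151.0, 154.0, 156.0, 158.0, 190.0, 192.0, 194.0, 197.0, 199.0, 202.0]
```

Observed fin rows (96–112, 146–163, 192–207) match the predicted fit within about 0.4 mm. Lowering.

```bash
python3 -m jog '0 0 .06 0 0 0 1;0 0 .05 0 0 0 1;0 0 .05 0 0 0 1;0 0 .04 0 0 0 1;0 0 0 0 0 0 1'
```

```text
time: 10.95
tool_pos: [562.0, 190.4, 224.4]
tcp_rot: [-179.9, 0.0, 98.9]
ft_force: [0.4, 0.3, -2.1]
finger_gap: 33.0
grip_force: 40.9
```

The disc bottoms are now 10 mm below the fin tips with no contact force. Continuing.

```bash
python3 -m jog '0 0 .06 0 0 0 1;0 0 .06 0 0 0 1;0 0 .06 0 0 0 1;0 0 .04 0 0 0 1;0 0 0 0 0 0 1'; python3 -m jog '0 0 .02 0 0 0 1;0 0 .01 0 0 0 1;0 0 0 0 0 0 1'
```

```text
time: 11.58
tool_pos: [562.0, 190.3, 202.4]
tcp_rot: [-179.9, 0.0, 98.9]
ft_force: [-0.5, -0.1, -3.5]
finger_gap: 32.9
grip_force: 41.0
time: 11.95
tool_pos: [562.3, 190.4, 200.0]
tcp_rot: [180.0, -0.0, 98.9]
ft_force: [-0.2, 0.4, -2.0]
finger_gap: 33.0
grip_force: 41.0
```

```bash
python3 -m jog '0 0 .01 0 0 0 1;0 0 0 0 0 0 1;0 0 0 0 0 0 1'; python3 -m jog '0 0 .01 0 0 0 1;0 0 0 0 0 0 1;0 0 0 0 0 0 1'; python3 -m jog '0 0 .006 0 0 0 1;0 0 0 0 0 0 1;0 0 0 0 0 0 1'
```

```text
time: 12.32
tool_pos: [562.3, 190.4, 199.1]
tcp_rot: [180.0, -0.0, 98.9]
ft_force: [0.5, -0.1, -2.9]
finger_gap: 33.0
grip_force: 41.0
time: 12.7
tool_pos: [562.5, 190.5, 198.3]
tcp_rot: [180.0, -0.0, 98.9]
ft_force: [1.0, 0.6, -1.0]
finger_gap: 32.9
grip_force: 41.3
time: 13.08
tool_pos: [562.6, 190.4, 198.1]
tcp_rot: [179.9, -0.0, 98.9]
ft_force: [0.4, -0.7, 5.0]
finger_gap: 32.5
grip_force: 41.7
```

Seated: z = 198.1 mm against the expected 198, with +5 N upward contact. Hold a moment, release slowly, retract.

```bash
python3 -m jog '0 0 .003 0 0 0 1;0 0 0 0 0 0 1;0 0 0 0 0 0 .15;0 0 0 0 0 0 0;0 0 0 0 0 0 -.3' 20; python3 -m jog '0 0 0 0 0 0 -.3;0 0 0 0 0 0 -.3;0 0 0 0 0 0 -.3'; python3 line.py | head -4
```

```text
time: 13.7
tool_pos: [562.0, 190.3, 196.6]
tcp_rot: [-180.0, 0.0, 98.9]
ft_force: [0.7, 0.7, -0.5]
finger_gap: 55.1
grip_force: 0.0
time: 14.08
tool_pos: [562.3, 190.4, 197.1]
tcp_rot: [180.0, -0.0, 98.9]
ft_force: [1.5, -0.1, -0.7]
finger_gap: 55.4
grip_force: 0.0
[562.3 190.4 197.1] [180.    -0.    98.86] 55.36094632339161
165 None (np.int64(212), np.int64(339), np.float64(275.5))
168 None (np.int64(216), np.int64(337), np.float64(276.5))
172 None (np.int64(232), np.int64(320), np.float64(276.0))
```

```bash
python3 - <<'E'
from h import *
import pickle
a,s=pickle.load(open("w.pkl","rb"));im=a["img"].astype(int);red=(im[...,0]-im[...,1]>60)&(im[...,0]-im[...,2]>60)
for v in range(120,345,12):
    x=np.where(red[v,215:337])[0]+215
    print(v,len(x),x.min() if len(x) else 0,x.max() if len(x) else 0,im[v,276])
E
```

```text
120 0 0 0 [198 188 198]
132 0 0 0 [255 255 255]
144 0 0 0 [255 255 255]
156 0 0 0 [255 255 255]
168 22 267 288 [255 115 110]
180 0 0 0 [242 244 243]
192 0 0 0 [179 166 165]
204 21 267 287 [228  81  80]
216 0 0 0 [170 171 170]
228 22 267 288 [227  69  66]
240 0 0 0 [172 171 170]
252 20 268 287 [184  84  81]
264 20 268 287 [227  66  63]
276 20 268 287 [226  66  60]
288 19 269 287 [226  66  60]
300 18 269 286 [226  62  60]
312 18 269 286 [226  66  61]
324 18 269 286 [224  61  58]
336 18 269 286 [225  61  56]
```

The line is still centred (column 277.5 against the roller at 276). Retracting straight up and checking.

```bash
python3 -m jog '0 0 -.1 0 0 0 -.3;0 0 -.3 0 0 0 -.3;0 0 -.5 0 0 0 -.3;0 0 -.5 0 0 0 -.3;0 0 -.3 0 0 0 -.3'; python3 -m jog '0 0 0 0 0 0 -.3;0 0 0 0 0 0 -.3'
python3 - <<'E'
from h import *
s=sense();t=s["tool_pos"];a=snapshot("wrist");im=a["img"].astype(int);red=(im[...,0]-im[...,1]>90)&(im[...,0]-im[...,2]>90)&(im[...,1]<120)&(im[...,1]-im[...,2]<25)
print(t,s["tcp_rot"])
n,l,st,c=cv2.connectedComponentsWithStats(red.astype(np.uint8))
for i in range(1,n):
    if st[i,4]>8: print(st[i],c[i].round(1),"world z=59:",pt(a,*c[i],59).round(1),"z=66:",pt(a,*c[i],66).round(1))
E
```

```text
time: 14.75
tool_pos: [562.7, 190.5, 371.6]
tcp_rot: [179.7, -0.0, 98.9]
ft_force: [-0.5, 1.4, -0.7]
finger_gap: 55.6
grip_force: 0.0
time: 15.0
tool_pos: [562.0, 190.3, 366.7]
tcp_rot: [-180.0, 0.0, 98.9]
ft_force: [-0.1, -0.7, -0.6]
finger_gap: 55.6
grip_force: 0.0
[561.99586157 190.32229919 366.68018366] [-1.79968041e+02  1.36430767e-03  9.88612159e+01]
[274 125   6   4  24] [276.5 126.5] world z=59: [554.  246.6  59. ] z=66: [553.9 247.   66. ]
[273 138   8   4  31] [276.6 139.5] world z=59: [555.7 236.3  59. ] z=66: [555.6 237.1  66. ]
[273 150   8   5  36] [276.5 152. ] world z=59: [557.2 226.2  59. ] z=66: [557.  227.2  66. ]
[274 163   7  56 392] [277.  190.5] world z=59: [562.7 193.7  59. ] z=66: [562.4 195.5  66. ]
[ 51 197  40  22  69] [ 71.5 208. ] world z=59: [387.7 150.5  59. ] z=66: [391.9 153.5  66. ]
[274 222   7   4  28] [277.  223.5] world z=59: [567.4 163.8  59. ] z=66: [566.9 166.4  66. ]
[274 233   7   4  28] [277.  234.5] world z=59: [569.  153.4  59. ] z=66: [568.5 156.3  66. ]
[274 243   7   5  30] [277.  245.1] world z=59: [570.5 143.2  59. ] z=66: [570.  146.3  66. ]
[274 254   7   3  21] [277. 255.] world z=59: [572.1 133.4  59. ] z=66: [571.6 136.8  66. ]
```

The roller sits home: rim marks span 111.6 mm at z = 66 mm (112 expected), and the line is straight and on top. Handing in.

```bash
python3 -c "
from bench import *
print(hand_in())"
```

```text
the job is handed in; nothing more can be done
None
```

The roller was rolled on the mat until its red line was on top, lowered fully home in the small cradle while gripped, then released. My last picture showed it seated with the line still up, and I handed the job in at about 15 s; no verdict came back.

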